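Find the full money box and stow it in the till tray

ROBOT

A 6-joint arm with a two-finger parallel gripper is mounted at the origin on the work surface. World frame = base frame: x ahead of the robot, y to its left, z up, the work surface at z = 0. Lengths are in m, angles in rad, forces in N, time in s.
With the tool pointing down it reaches from about 0.375 to 0.9 m from the base axis. Payload 3.1 kg.
Tool frame: the origin (TCP) lies at the very end of the fingers, on their centre line; the grasp point (between the pads) lies 19 mm behind it; z points along the fingers, y is the line along which they close (so a half turn about z gives the same grasp; the last joint's range is limited). The gripper opens to 85 mm and grips with 20 to 120 N. Pads are 22 mm wide; open, the fingers measure 114 mm over their backs; the gripper's body (76 mm by 85 mm) begins 54 mm behind the grasp point. The pads swing forward as they close: fully open they stand 13 mm farther back than shut.
Start: joints at [0.946, 0.527, 1.433, -0, 1.181, -0.178], TCP at [0.27, 0.564, 0.231] pointing down, gripper open.
Joint ranges: [-3.08, 3.08], [-0.75, 2.2], [0.22, 2.44], [-1.43, 4.57], [0, 2.65], [-2.85, 2.85]. Speed limits (rad/s): [2.79, 2.79, 3.14, 3.14, 3.14, 3.14].

INTERFACE

Orientations are given as a unit quaternion [x, y, z, w].
In Python, from station import manip, vision gives the robot as it stands.
- The arm moves only by the tool drive_tool, never from a script. Its argument "deltas" is a list that holds one entry, the list of rows, each a list of 4 numbers: the shift along the tool's x, y, z in mm, then the turn about the tool's z in rad. A call has 1 to 5 rows; each row is the pose to reach, as a shift and turn from the pose commanded when the call began, along the tool's axes at that moment; what a row does not reach only later rows make up. A row lasts 1/12 s, in which the tool goes at most 41.7 mm and 7.16 degrees, less where a joint would pass 70% of its speed; a pose out of reach is approached as far as the arm can. A call with a gripper value outside its range is refused whole. "jaw" is the finger opening in mm, from 0 to 85.4, set as the call begins (left out, the last holds). The fingers move at their own pace and stop on an object; "force" is the grip in N (left out, the last holds). Time passes only in rows, so rows that repeat a pose let the fingers close. It gives the time, the measured TCP pose, the force, the opening and the grip force at its end, in the units of the state.
- manip.sense(): the state, without advancing time (a new reading comes with each control period).
- vision.snapshot(name): name is "scene" or "top" or "wrist"; returns the picture (480x640x3 uint8, red, green, blue); there is no depth.
- vision.camera_model(name): a dict with "camera_matrix" (3x3 intrinsics, pixels), "rvec" (rotation vector, rad) and "tvec" (3), from world to camera coordinates, as OpenCV has them. Camera axes: x right, y down, z forward; pixel columns grow to the right and rows downward; lengths in m; the calibration is good to about 2 mm. The wrist camera is an equidistant fisheye: a pixel r from the principal point sees the ray r / f radians off the axis. A picture is of the moment at which its call begins: read the wrist's pose just before it. camera_model takes no time and is no camera call; for the wrist camera it gives the pose at the moment of the call.
- manip.sign_off(): hands the job in; it is judged then, once.
The state is a dict: "t": time; "q": joint angles; "qd": joint speeds; "tau": joint torques, N m; "tcp_pos": TCP position; "tool_rot": TCP orientation; "force": force on the tool from outside, world axes, zero at the start; "ft_torque": the same for the moment, N m; "finger_gap": opening from 0.0 (shut) to 1.0 (fully open); "gripper_force": force on a finger pad.
Only numpy, scipy, OpenCV 4.12 (cv2) and the standard library are available. Lean on these libraries where they do the work, as an engineer would, in place of code of your own. Each camera call takes 0.05 s, during which the arm holds its last target. There are 200 camera calls.

TASK

One of the four look-alike wooden money boxes is full of coins: find out which by its weight. Move the toy truck out of the dark till tray and stand it on its wheels on the display plank, then stand the full money box upright in the tray; the empty boxes must be left standing where they were (put back anything you lift). Keep the boxes upright, set them down without dropping them, and do not push the disc, the offcut or the screwdriver about.

Things in the scene. Friction and masses are not known exactly. Their poses are not given: they have to be found in the camera images.
- box0: closed wooden money box, one of four exact look-alikes: 80 mm (its x) by 54 mm (its y) by 90 mm high, light wood with a darker top and a coin slot, vertical sides, standing on the table. Origin: centre of the underside; z up. Three are empty (0.18 to 0.27 kg each); one, any of them, holds an unseen coin roll in its middle (0.43 to 0.62 kg in all).
- box1: closed wooden money box, one of four exact look-alikes: 80 mm (its x) by 54 mm (its y) by 90 mm high, light wood with a darker top and a coin slot, vertical sides, standing on the table. Origin: centre of the underside; z up. Three are empty (0.18 to 0.27 kg each); one, any of them, holds an unseen coin roll in its middle (0.43 to 0.62 kg in all).
- box2: closed wooden money box, one of four exact look-alikes: 80 mm (its x) by 54 mm (its y) by 90 mm high, light wood with a darker top and a coin slot, vertical sides, standing on the table. Origin: centre of the underside; z up. Three are empty (0.18 to 0.27 kg each); one, any of them, holds an unseen coin roll in its middle (0.43 to 0.62 kg in all).
- box3: closed wooden money box, one of four exact look-alikes: 80 mm (its x) by 54 mm (its y) by 90 mm high, light wood with a darker top and a coin slot, vertical sides, standing on the table. Origin: centre of the underside; z up. Three are empty (0.18 to 0.27 kg each); one, any of them, holds an unseen coin roll in its middle (0.43 to 0.62 kg in all).
- tray: till tray, fixed to the table: a dark wooden open tray, outside 156 mm (its x) by 116 mm (its y), walls 8 mm thick and 30 mm high, inside 140 by 100 mm, inner floor 10 mm above the table. Origin: centre of its underside; z up. At the start the toy truck stands in it.
- plank: display plank, fixed to the table: a plain light wooden slab, 190 mm (its x) by 125 mm (its y), top 18 mm above the table, empty at the start. Origin: centre of its underside; z up.
- truck: wooden toy truck, 116 mm long (its x, cab at +x), 62 mm wide over the wheels, 74 mm high, 0.17 to 0.29 kg; rigid, wheels do not turn. Its load, the place to grip, is a plain block 44 mm wide (y), x = -56 to +20 mm, z = 28 to 74 mm. Wheels 32 mm across, 36 mm ahead of and behind the origin. Origin: under its middle at the foot of the wheels; z up.
- disc: loose bystander: wooden disc, 56 mm across, 12 mm thick, lying among the money boxes; origin under its centre
- offcut: loose bystander: wooden offcut, 85 by 42 by 18 mm, lying on the table; origin under its centre
- screwdriver: loose bystander: screwdriver, 200 mm long (its x, handle at -x), 26 mm thick, lying on the table; origin under its middle
Mind the look-alikes: they are no part of the job. Leave any red look-alike of the box0 alone. What is shaped like the box1 but blue is not meant.

How it is judged:
By the outcome, as a careful person would: the job done as asked, in the order asked, and still so for the second after the job is handed in, with the robot touching nothing.
It also fails if it takes over 72 s, if anything falls off the work surface, if the arm or the gripper's body presses on something with over 40 N, if the wrist force passes 120 N, or if a joint passes its speed limit or range.

## Working session

There is one attempt and no reset: what is moved stays moved. The work goes in short steps, Python scripts to look and compute and a tool call to move; the robot and the scene stay as the last step left them, time stands still between calls to the robot, and variables do not carry over. Pictures are saved under pics/ and viewed, at most 10 in all, crops included, and the job is handed in when it is done.

Besides the shell and the picture viewer there is one more tool, called as name(argument=value, ...), one argument or row to a line, values as JSON. drive_tool: Moves the arm, as the interface text tells. Its arguments: {"type":"object","properties":{"deltas":{"type":"array"},"jaw":{"type":"number"},"force":{"type":"number"}},"required":["deltas"]}

```bash
mkdir -p pics; ls
python3 - <<'E'
from station import manip, vision
import cv2,numpy as np
np.set_printoptions(precision=4,suppress=True)
print(manip.sense())
for n in ("scene","top"):
    cv2.imwrite(f"pics/{n}0.png",vision.snapshot(n)[:,:,::-1])
    print(n,vision.camera_model(n))
E
```

```text
pics
{'t': 0.0, 'q': array([ 0.9455,  0.5285,  1.4339, -0.    ,  1.1814, -0.1785]), 'qd': array([ 0.0007, -0.0009,  0.0005, -0.0004, -0.0013, -0.0003]), 'tau': array([  0.0012, -44.2358, -17.8026,  -0.0003,   0.0083,  -0.    ]), 'tcp_pos': array([0.2696, 0.5631, 0.2303]), 'tool_rot': array([ 0.2215,  0.9752, -0.001 , -0.0004]), 'force': array([0.1727, 0.6912, 0.4048]), 'ft_torque': array([-0.029 ,  0.0231, -0.0318]), 'gripper_force': 0.0, 'finger_gap': 1.0023219974329272}
scene {'camera_matrix': array([[591.7967,   0.    , 324.7434],
       [  0.    , 591.7967, 254.2805],
       [  0.    ,   0.    ,   1.    ]]), 'rvec': array([ 1.2844,  2.4924, -0.7121]), 'tvec': array([ 0.277 , -0.2821,  1.4999])}
top {'camera_matrix': array([[586.6752,   0.    , 316.613 ],
       [  0.    , 586.6752, 246.0449],
       [  0.    ,   0.    ,   1.    ]]), 'rvec': array([ 2.1733, -2.1749,  0.0908]), 'tvec': array([-0.0114,  0.4657,  1.33  ])}
```

View pics/top0.png

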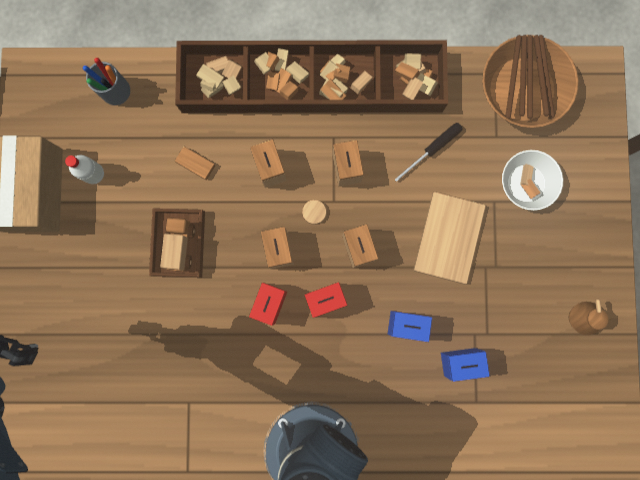

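View pics/scene0.png

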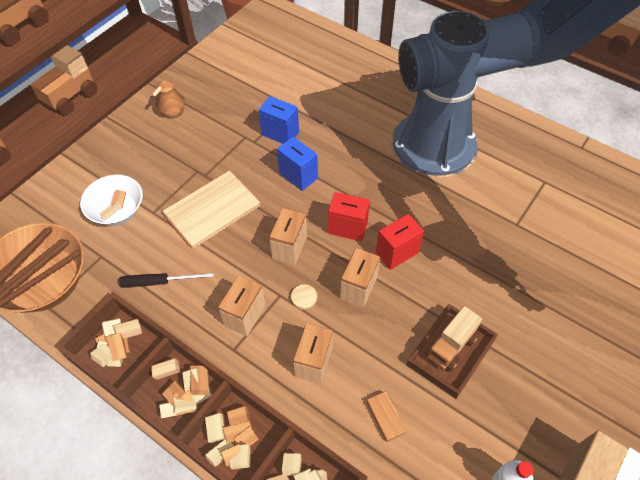

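Top view: the candidates are four light-wood boxes at px (268,160), (348,159), (276,247) and (361,245). The look-alikes to leave alone are red at (268,304) and (326,299), and blue at (410,326) and (465,365). The truck is in the tray at (177,243), the plank at (451,238), the disc at (315,212), the offcut at (195,162) and the screwdriver at (430,152). The scene view shows the same things. Next I'll enlarge both views.

Run:
```python
import cv2
t=cv2.imread("pics/top0.png");s=cv2.imread("pics/scene0.png")
def crop(im,x,y,w,h,k,n,g):
    c=cv2.resize(im[y:y+h,x:x+w],None,fx=k,fy=k,interpolation=cv2.INTER_CUBIC)
    for u in range((x//g+1)*g,x+w,g):
        cv2.line(c,((u-x)*k,0),((u-x)*k,6),(0,0,255),1);cv2.putText(c,str(u),((u-x)*k-12,18),0,.4,(255,255,255),1)
    for v in range((y//g+1)*g,y+h,g):
        cv2.line(c,(0,(v-y)*k),(6,(v-y)*k),(0,0,255),1);cv2.putText(c,str(v),(8,(v-y)*k+4),0,.4,(255,255,255),1)
    cv2.imwrite(n,c)
# top: boxes 
crop(t,240,130,160,145,5,"pics/c1.png",10) if False else None
crop(t,240,132,150,140,5,"pics/ct_boxes.png",10)
crop(s,205,200,200,190,3,"pics/cs_boxes.png",10)
a=t[195:295,140:220]; 
crop(t,140,200,75,85,7,"pics/a.png",10);crop(s,400,295,100,105,6,"pics/b.png",10)
import numpy as np
A=cv2.imread("pics/a.png");B=cv2.imread("pics/b.png")
print(A.shape,B.shape)
k=0.75
H=595
A=A[:595,:]
cv2.imwrite("pics/ct_tray.png",A)
cv2.imwrite("pics/cs_tray.png",B[:600])
```

```text
(595, 525, 3) (630, 600, 3)
```

View pics/ct_boxes.png

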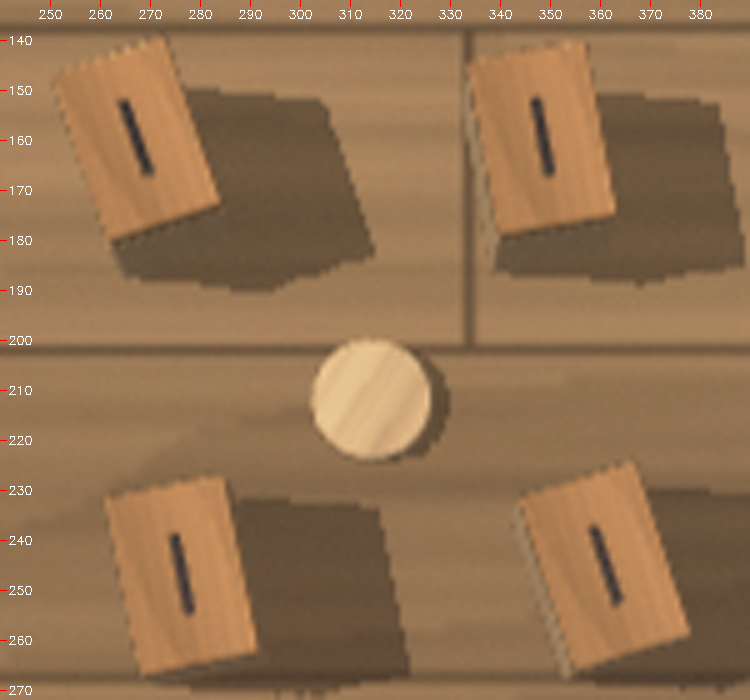

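View pics/cs_boxes.png

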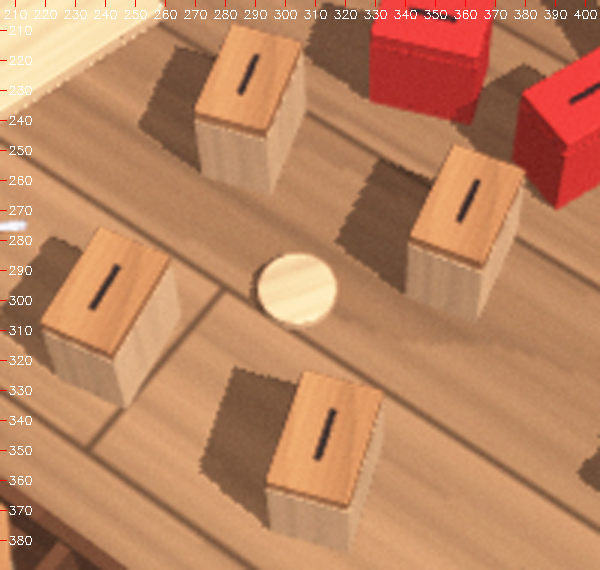

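View pics/ct_tray.png

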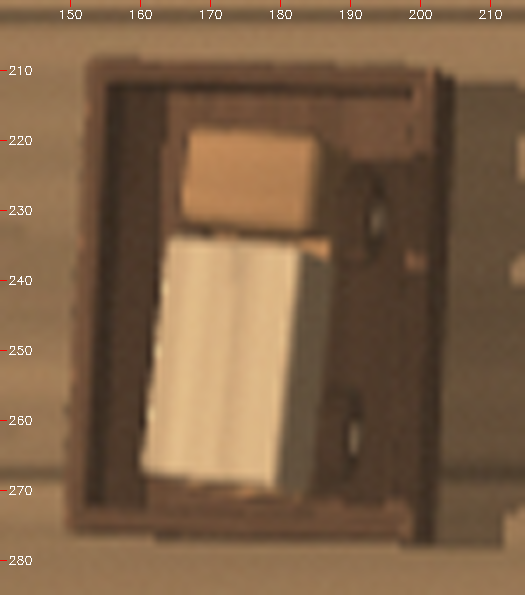

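View pics/cs_tray.png

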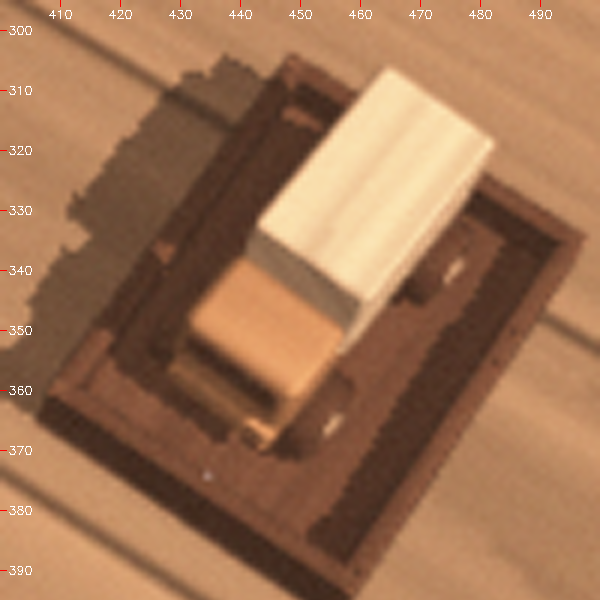

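The crops confirm the choice. All four boxes are light wood with a brown top and slot, there's one truck in the tray, and the corners are readable. Next I fit the poses with height left free.

```bash
cat > lib.py <<'E'
import numpy as np,cv2,itertools
from scipy.optimize import least_squares
from station import manip, vision
np.set_printoptions(precision=4,suppress=True)
CM={n:vision.camera_model(n) for n in("top","scene")}
def proj(n,P):
    c=CM[n];return cv2.projectPoints(np.float64(P),c["rvec"],c["tvec"],c["camera_matrix"],None)[0][:,0]
def rect(p,L,W):
    x,y,z,a=p;C=np.array([[1,1],[-1,1],[-1,-1],[1,-1]])*[L/2,W/2]
    R=np.array([[np.cos(a),-np.sin(a)],[np.sin(a),np.cos(a)]])
    return np.c_[C@R.T+[x,y],np.full(4,z)]
def fit(L,W,pt,ps,z0,g):
    best=None
    def match(p,n,q):
        d=np.linalg.norm(proj(n,rect(p,L,W))[:,None]-q[None],axis=2)
        return min(itertools.permutations(range(4)),key=lambda s:sum(d[i,s[i]] for i in range(4)))
    for a in np.linspace(-1.57,1.57,9)[:-1]:
        p=np.r_[g,z0,a]
        for _ in range(3):
            qt,qs=pt[list(match(p,"top",pt))],ps[list(match(p,"scene",ps))]
            r=least_squares(lambda p:np.r_[(proj("top",rect(p,L,W))-qt).ravel(),(proj("scene",rect(p,L,W))-qs).ravel()],p);p=r.x
        if best is None or r.cost<best.cost:best=r
    return best.x,np.sqrt(2*best.cost/16)
E
python3 - <<'E'
from lib import *
A=np.array
t5=lambda l:A(l)/5+[240,132]
s3=lambda l:A(l)/3+[205,200]
t7=lambda l:A(l)/7+[140,200]
s6=lambda l:A(l)/6+[400,295]
T={"A":(.08,.054,t5([(52,78),(163,37),(220,203),(110,240)]),s3([(305,372),(382,391),(348,505),(267,484)]),.09,(.7,.1)),
"B":(.08,.054,t5([(470,60),(585,42),(616,213),(501,234)]),s3([(100,226),(172,256),(112,356),(42,320)]),.09,(.7,-.05)),
"C":(.08,.054,t5([(106,498),(223,476),(258,652),(143,676)]),s3([(455,145),(525,171),(485,265),(409,235)]),.09,(.5,.1)),
"D":(.08,.054,t5([(518,500),(634,461),(689,634),(574,671)]),s3([(236,25),(303,45),(266,132),(195,112)]),.09,(.5,-.1)),
"load":(.076,.044,t7([(168,236),(300,248),(275,488),(142,471)]),s6([(390,66),(493,143),(366,297),(258,222)]),.08,(.5,.3)),
"tray":(.156,.116,t7([(90,60),(437,68),(412,545),(68,535)]),s6([(290,52),(585,236),(352,598),(38,415)]),.03,(.5,.3)),
"plank":(.19,.125,A([(433,193),(487,205),(467,283),(415,269)]),A([(231,173),(259,207),(193,245),(163,208)]),.018,(.5,-.3))}
for k,v in T.items():
    p,e=fit(*v);print(k,p.round(4),"yawdeg",round(np.degrees(p[3]),1),"rms px",round(e,2))
for k,(u,s) in {"disc":((314.3,211.8),(304,296.5))}.items():
    f=lambda p:np.r_[proj("top",[p])[0]-u,proj("scene",[p])[0]-s]
    r=least_squares(f,[.6,0,.01]);print(k,r.x)
s=manip.sense();R=cv2.Rodrigues(np.zeros(3))[0]
from scipy.spatial.transform import Rotation as Ro
print(Ro.from_quat(s["tool_rot"]).as_matrix())
E
```

```text
A [0.6516 0.0983 0.0851 0.3425] yawdeg 19.6 rms px 0.54
B [ 0.6514 -0.0816  0.0871  0.1728] yawdeg 9.9 rms px 0.7
C [0.4572 0.0768 0.0852 0.2044] yawdeg 11.7 rms px 0.5
D [ 0.4609 -0.1078  0.0848  0.3007] yawdeg 17.2 rms px 0.49
load [ 0.4481  0.3075  0.0808 -0.098 ] yawdeg -5.6 rms px 0.69
tray [ 0.4731  0.3121  0.0224 -0.0171] yawdeg -1.0 rms px 0.92
plank [ 0.4849 -0.321   0.0093 -0.2774] yawdeg -15.9 rms px 1.76
disc [ 0.5466 -0.0055  0.0073]
[[-0.9019  0.432  -0.0011]
 [ 0.432   0.9018 -0.0016]
 [ 0.0003 -0.0019 -1.    ]]
```

```bash
cat >> lib.py <<'E'
from scipy.spatial.transform import Rotation as Ro
def plan(*wps):
    """wps (x,y,z m, angle of tool y in deg): prints per call tool-axis mm shift, turn and rows needed"""
    s=manip.sense();R=Ro.from_quat(s["tool_rot"]).as_matrix()
    p=s["tcp_pos"]*1000;a=np.degrees(np.arctan2(R[1,1],R[0,1]))
    print("t",s["t"],"at",p.round(1),"yang",a.round(2),"F",s["force"].round(2),"gap",round(s["finger_gap"]*85.4,1),"grip",round(s["gripper_force"],1),"q6",s["q"][5].round(2))
    for w in wps:
        g=np.array(w[:3])*1000;da=w[3]-a
        n=int(np.ceil(max(np.linalg.norm(g-p)/195,abs(da)/34,1e-9)))
        st,sa=(g-p)/n,da/n
        for _ in range(n):
            y=np.radians(a);X=np.array([-np.sin(y),np.cos(y),0]);Y=np.array([np.cos(y),np.sin(y),0])
            print("  [%.1f, %.1f, %.1f, %.4f]"%(st@X,st@Y,-st[2],-np.radians(sa)),"rows>=%.1f"%max(np.linalg.norm(st)/41.7,abs(sa)/7.16))
            p=p+st;a=a+sa
E
python3 - <<'E'
from lib import *
plan((.457,.077,.15,101.7))
E
```

```text
t 0.1 at [269.6 563.1 230.4] yang 64.4 F [-0.09  0.23  0.32] gap 85.4 grip 0.0 q6 -0.18
  [-126.3, -119.2, 26.8, -0.2170] rows>=4.2
  [-97.7, -143.6, 26.8, -0.2170] rows>=4.2
  [-64.5, -161.2, 26.8, -0.2170] rows>=4.2
```

drive_tool(
  deltas=[
    [[-30,-28,6,-0.05],[-65,-60,13,-0.11],[-100,-95,21,-0.17],[-126,-119,27,-0.217],[-126,-119,27,-0.217]],
  ],
  jaw=85,
  force=40,
)

```text
t: 0.52
tcp_pos: [0.332, 0.3963, 0.2027]
tool_rot: [0.116, 0.993, -0.003, -0.002]
force: [-0.6, 0.5, 0.2]
finger_gap: 0.995
gripper_force: 0.0
```

drive_tool(
  deltas=[
    [[-23,-34,6,-0.05],[-48,-70,13,-0.11],[-74,-108,20,-0.165],[-98,-144,27,-0.217],[-98,-144,27,-0.217]],
  ],
)

```text
t: 0.93
tcp_pos: [0.396, 0.2353, 0.1765]
tool_rot: [0.008, 1.0, -0.001, -0.001]
force: [0.0, 1.2, 0.7]
finger_gap: 0.995
gripper_force: 0.0
```

drive_tool(
  deltas=[
    [[-15,-37,6,-0.05],[-32,-78,13,-0.11],[-48,-120,20,-0.165],[-64,-161,27,-0.217],[-64,-161,27,-0.217]],
  ],
)

```text
t: 1.35
tcp_pos: [0.4599, 0.0734, 0.1498]
tool_rot: [-0.1, 0.995, -0.001, 0.001]
force: [0.5, 0.8, -0.2]
finger_gap: 0.998
gripper_force: 0.0
```

Run:
```python
from lib import *
plan()
c=vision.camera_model("wrist");im=vision.snapshot("wrist")
import pickle;pickle.dump(c,open("w1.pkl","wb"))
cv2.imwrite("pics/w1.png",im[:,:,::-1]);print(c, -cv2.Rodrigues(c["rvec"])[0].T@c["tvec"])
def fp(P):
    R=cv2.Rodrigues(c["rvec"])[0];d=np.asarray(P)@R.T+c["tvec"].ravel();K=c["camera_matrix"]
    r=np.hypot(d[:,0],d[:,1]);th=np.arctan2(r,d[:,2])
    return np.c_[d[:,0]/r*th*K[0,0]+K[0,2],d[:,1]/r*th*K[1,1]+K[1,2]]
for n,p in dict(A=[.6516,.0983,.09,.3425],B=[.6514,-.0816,.09,.1728],C=[.4572,.0768,.09,.2044],D=[.4609,-.1078,.09,.3007]).items():
    print(n,fp(rect(p,.08,.054)).round(0).tolist())
```

```text
t 1.35 at [459.9  73.4 149.8] yang 101.48 F [ 0.47  0.78 -0.19] gap 85.2 grip 0.0 q6 -1.85
{'camera_matrix': array([[371.6483,   0.    , 319.4152],
       [  0.    , 371.6483, 240.5628],
       [  0.    ,   0.    ,   1.    ]]), 'rvec': array([-1.8729, -2.2908, -0.3026]), 'tvec': array([ 0.0193, -0.4623,  0.1785])} [0.3957 0.0607 0.2927]
A [[340.0, 502.0], [329.0, 445.0], [260.0, 450.0], [281.0, 506.0]]
B [[137.0, 464.0], [114.0, 398.0], [62.0, 386.0], [89.0, 452.0]]
C [[370.0, 317.0], [375.0, 186.0], [277.0, 186.0], [282.0, 318.0]]
D [[95.0, 259.0], [73.0, 138.0], [19.0, 155.0], [41.0, 265.0]]
```

View pics/w1.png

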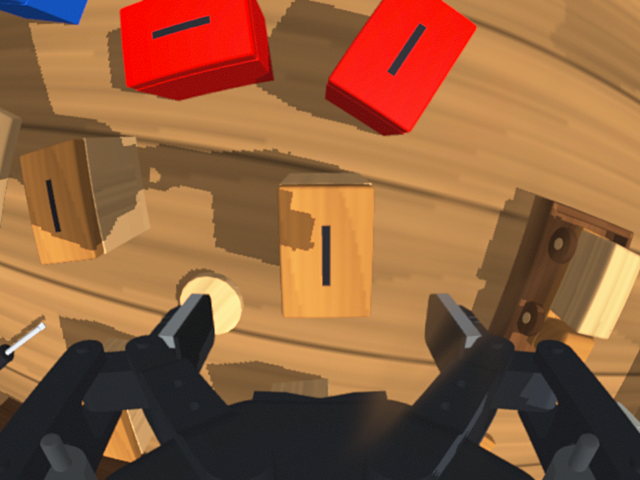

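The wrist view shows box C's top at corners (278,186), (375,186), (370,318) and (283,318). My fit predicted these to within 1 px at z = 0.09, so the fit holds. The disc at (212,303) and the truck at (590,280) are clear of the fingers. Now descend.

Run:
```python
from lib import *
plan((.4572,.0768,.046,101.7))
```

```text
t 1.4 at [459.5  74.  149.7] yang 101.35 F [-0.07 -0.49  0.13] gap 84.8 grip 0.0 q6 -1.85
  [1.7, 3.2, 103.7, -0.0062] rows>=2.5
```

drive_tool(
  deltas=[
    [[1.7,3.2,30,-0.006],[1.7,3.2,65,-0.006],[1.7,3.2,92,-0.006],[1.7,3.2,104,-0.006],[1.7,3.2,104,-0.006]],
  ],
)

```text
t: 1.82
tcp_pos: [0.4521, 0.0819, 0.044]
tool_rot: [-0.105, 0.994, 0.001, -0.003]
force: [0.5, 1.0, -0.4]
finger_gap: 0.991
gripper_force: 0.0
```

drive_tool(
  deltas=[
    [[0,0,0,0],[0,0,0,0],[0,0,0,0],[0,0,0,0],[0,0,0,0]],
  ],
  jaw=45,
  force=40,
)

```text
t: 2.23
tcp_pos: [0.4556, 0.0806, 0.0476]
tool_rot: [-0.105, 0.994, -0.0, 0.002]
force: [0.5, 1.4, 7.4]
finger_gap: 0.627
gripper_force: 43.2
```

drive_tool(
  deltas=[
    [[0,0,-5,0],[0,0,-10,0],[0,0,-15,0],[0,0,-20,0],[0,0,-20,0]],
  ],
)

```text
t: 2.65
tcp_pos: [0.4549, 0.0803, 0.0673]
tool_rot: [-0.105, 0.994, -0.0, 0.001]
force: [0.2, 1.4, -1.6]
finger_gap: 0.625
gripper_force: 42.7
```

drive_tool(
  deltas=[
    [[0,0,0,0],[0,0,0,0],[0,0,0,0]],
  ],
)

```text
t: 2.9
tcp_pos: [0.4543, 0.0803, 0.0661]
tool_rot: [-0.105, 0.994, 0.0, -0.0]
force: [-0.2, 0.2, -1.6]
finger_gap: 0.627
gripper_force: 42.6
```

drive_tool(
  deltas=[
    [[0,0,0,0],[0,0,0,0],[0,0,0,0]],
  ],
)

```text
t: 3.15
tcp_pos: [0.4543, 0.0803, 0.0661]
tool_rot: [-0.105, 0.994, 0.0, -0.0]
force: [-0.6, -0.4, -2.0]
finger_gap: 0.63
gripper_force: 42.6
```

Box C weighs about 1.8 N (0.18 kg), so it's empty. I'll shift it back the 4 mm that closing moved it, set it down gently and release.

drive_tool(
  deltas=[
    [[0,-2,4,0],[0,-4,9,0],[0,-4,13,0],[0,-4,16,0],[0,-4,18,0]],
  ],
)

```text
t: 3.57
tcp_pos: [0.4548, 0.0763, 0.0477]
tool_rot: [-0.105, 0.994, 0.0, -0.001]
force: [-8.0, -2.6, 22.5]
finger_gap: 0.625
gripper_force: 45.1
```

drive_tool(
  deltas=[
    [[0,0,1,0],[0,0,1,0]],
  ],
)

```text
t: 3.73
tcp_pos: [0.4549, 0.0763, 0.0477]
tool_rot: [-0.105, 0.994, -0.0, -0.0]
force: [-1.6, -0.7, 3.9]
finger_gap: 0.627
gripper_force: 43.3
```

drive_tool(
  deltas=[
    [[0,0,0,0],[0,0,0,0],[0,0,0,0],[0,0,0,0]],
  ],
  jaw=85,
)

```text
t: 4.07
tcp_pos: [0.4554, 0.0765, 0.0473]
tool_rot: [-0.105, 0.994, -0.0, 0.0]
force: [0.5, 0.3, -0.2]
finger_gap: 0.994
gripper_force: 0.0
```

drive_tool(
  deltas=[
    [[0,0,-20,0],[0,0,-60,0],[0,0,-100,0],[0,0,-105,0],[0,0,-105,0]],
  ],
)

```text
t: 4.48
tcp_pos: [0.4573, 0.0764, 0.1548]
tool_rot: [-0.105, 0.994, -0.001, 0.003]
force: [0.5, -0.4, -0.3]
finger_gap: 0.997
gripper_force: 0.0
```

drive_tool(
  deltas=[
    [[0,0,0,0],[0,0,0,0],[0,0,0,0]],
  ],
)

```text
t: 4.73
tcp_pos: [0.4541, 0.0765, 0.1508]
tool_rot: [-0.105, 0.994, 0.0, -0.002]
force: [0.3, 0.1, -0.4]
finger_gap: 0.998
gripper_force: 0.0
```

Run:
```python
from lib import *
plan((.6516,.0983,.15,109.6))
plan((.6514,-.0816,.15,99.9))
```

```text
t 4.7333 at [454.1  76.5 150.8] yang 102.04 F [ 0.33  0.13 -0.39] gap 85.3 grip 0.0 q6 -1.86
  [-98.9, -9.9, 0.4, -0.0660] rows>=2.4
  [-98.0, -16.4, 0.4, -0.0660] rows>=2.4
t 4.7333 at [454.1  76.5 150.8] yang 102.04 F [ 0.33  0.13 -0.39] gap 85.3 grip 0.0 q6 -1.86
  [-80.0, -97.9, 0.4, 0.0187] rows>=3.0
  [-81.8, -96.4, 0.4, 0.0187] rows>=3.0
```

drive_tool(
  deltas=[
    [[-25,-2,0,-0.016],[-58,-6,0,-0.04],[-90,-9,0,-0.06],[-99,-10,0,-0.066],[-99,-10,0,-0.066]],
  ],
)

```text
t: 5.15
tcp_pos: [0.5566, 0.0872, 0.1508]
tool_rot: [-0.138, 0.99, -0.0, 0.0]
force: [-0.5, 0.1, -0.5]
finger_gap: 0.995
gripper_force: 0.0
```

drive_tool(
  deltas=[
    [[-30,-5,0,-0.02],[-65,-11,0,-0.044],[-90,-15,0,-0.06],[-98,-16,0,-0.066],[-98,-16,0,-0.066]],
  ],
)

```text
t: 5.57
tcp_pos: [0.6526, 0.0986, 0.1508]
tool_rot: [-0.17, 0.985, 0.0, -0.001]
force: [-0.3, 0.2, -0.5]
finger_gap: 0.994
gripper_force: 0.0
```

drive_tool(
  deltas=[
    [[0,0,20,0],[0,0,40,0],[0,0,40,0],[0,0,40,0],[0,0,40,0]],
  ],
)

```text
t: 5.98
tcp_pos: [0.6516, 0.0986, 0.1127]
tool_rot: [-0.17, 0.985, 0.0, -0.001]
force: [-0.5, -0.0, -0.2]
finger_gap: 0.995
gripper_force: 0.0
```

Run:
```python
from lib import *
plan((.6516,.0983,.046,109.6))
```

```text
t 5.9833 at [651.6  98.6 112.7] yang 109.59 F [-0.54 -0.02 -0.18] gap 85.0 grip 0.0 q6 -1.93
  [0.1, -0.2, 66.7, -0.0001] rows>=1.6
```

drive_tool(
  deltas=[
    [[0,0,25,0],[0,0,50,0],[0,0,65,0],[0,0,65,0],[0,0,65,0]],
  ],
)

```text
t: 6.4
tcp_pos: [0.6527, 0.0986, 0.0479]
tool_rot: [-0.17, 0.985, 0.0, -0.0]
force: [0.1, 0.4, 0.2]
finger_gap: 0.994
gripper_force: 0.0
```

drive_tool(
  deltas=[
    [[0,0,0,0],[0,0,0,0],[0,0,0,0],[0,0,0,0],[0,0,0,0]],
  ],
  jaw=45,
)

```text
t: 6.82
tcp_pos: [0.6541, 0.0988, 0.0493]
tool_rot: [-0.17, 0.985, -0.0, 0.002]
force: [-0.7, 0.7, 6.3]
finger_gap: 0.628
gripper_force: 44.0
```

drive_tool(
  deltas=[
    [[0,0,-5,0],[0,0,-10,0],[0,0,-15,0],[0,0,-20,0],[0,0,-20,0]],
  ],
)

```text
t: 7.23
tcp_pos: [0.6533, 0.0986, 0.0682]
tool_rot: [-0.17, 0.985, -0.0, 0.001]
force: [0.4, -1.4, -5.1]
finger_gap: 0.627
gripper_force: 43.3
```

drive_tool(
  deltas=[
    [[0,0,0,0],[0,0,0,0],[0,0,0,0]],
  ],
)

```text
t: 7.48
tcp_pos: [0.6525, 0.0986, 0.0669]
tool_rot: [-0.17, 0.985, 0.0, -0.0]
force: [-0.0, -0.6, -5.3]
finger_gap: 0.628
gripper_force: 43.3
```

drive_tool(
  deltas=[
    [[0,0,0,0],[0,0,0,0],[0,0,0,0]],
  ],
)

```text
t: 7.73
tcp_pos: [0.6528, 0.0986, 0.0671]
tool_rot: [-0.17, 0.985, 0.0, -0.0]
force: [-0.1, -0.2, -5.4]
finger_gap: 0.628
gripper_force: 43.3
```

A weighs 5.3 N (about 0.54 kg), above any empty box and inside the full range, so A is the full one. I'll put it down and go to the truck.

drive_tool(
  deltas=[
    [[0,0,5,0],[0,0,10,0],[0,0,13,0],[0,0,15,0],[0,0,16.5,0]],
  ],
)

```text
t: 8.15
tcp_pos: [0.6525, 0.0986, 0.0501]
tool_rot: [-0.17, 0.985, 0.0, -0.001]
force: [-0.1, -0.1, -5.5]
finger_gap: 0.629
gripper_force: 43.3
```

drive_tool(
  deltas=[
    [[0,0,1,0],[0,0,2,0],[0,0,2.5,0],[0,0,2.5,0]],
  ],
)

```text
t: 8.48
tcp_pos: [0.6526, 0.0987, 0.0495]
tool_rot: [-0.17, 0.985, -0.0, -0.0]
force: [-4.3, -0.1, 4.7]
finger_gap: 0.623
gripper_force: 44.2
```

drive_tool(
  deltas=[
    [[0,0,0,0],[0,0,0,0],[0,0,0,0],[0,0,0,0]],
  ],
  jaw=85,
)

```text
t: 8.82
tcp_pos: [0.6536, 0.0986, 0.0485]
tool_rot: [-0.17, 0.985, -0.0, 0.001]
force: [0.3, -0.2, -0.5]
finger_gap: 0.988
gripper_force: 0.0
```

drive_tool(
  deltas=[
    [[0,0,-20,0],[0,0,-60,0],[0,0,-100,0],[0,0,-105,0],[0,0,-105,0]],
  ],
)

```text
t: 9.23
tcp_pos: [0.6559, 0.0986, 0.1574]
tool_rot: [-0.17, 0.985, -0.001, 0.005]
force: [0.8, -1.1, 0.3]
finger_gap: 0.996
gripper_force: 0.0
```

drive_tool(
  deltas=[
    [[0,0,0,0],[0,0,0,0],[0,0,0,0]],
  ],
)

```text
t: 9.48
tcp_pos: [0.6515, 0.0986, 0.1511]
tool_rot: [-0.17, 0.985, 0.0, -0.002]
force: [0.0, -0.2, 0.1]
finger_gap: 0.993
gripper_force: 0.0
```

Run:
```python
from lib import *
plan((.458,.3065,.15,84.4))
```

```text
t 9.4833 at [651.5  98.6 151.1] yang 109.61 F [ 0.02 -0.15  0.12] gap 84.8 grip 0.0 q6 -1.93
  [56.3, 130.4, 0.6, 0.2200] rows>=3.4
  [83.3, 115.0, 0.6, 0.2200] rows>=3.4
```

drive_tool(
  deltas=[
    [[12,27,0,0.045],[28,65,0,0.11],[45,105,0,0.18],[56,130,0,0.22],[56,130,0,0.22]],
  ],
)

```text
t: 9.9
tcp_pos: [0.5497, 0.2058, 0.1512]
tool_rot: [-0.063, 0.998, 0.0, -0.005]
force: [-0.8, 0.9, -0.9]
finger_gap: 0.994
gripper_force: 0.0
```

drive_tool(
  deltas=[
    [[22,30,0,0.055],[45,63,0,0.12],[70,97,0,0.185],[83,115,0,0.22],[83,115,0,0.22]],
  ],
)

```text
t: 10.32
tcp_pos: [0.4556, 0.3085, 0.1519]
tool_rot: [0.047, 0.999, -0.001, -0.003]
force: [0.6, -0.6, -0.1]
finger_gap: 0.996
gripper_force: 0.0
```

drive_tool(
  deltas=[
    [[0,0,0,0],[0,0,0,0],[0,0,0,0]],
  ],
)

```text
t: 10.57
tcp_pos: [0.4614, 0.3054, 0.1529]
tool_rot: [0.049, 0.999, -0.0, 0.0]
force: [-0.2, 0.5, -0.0]
finger_gap: 0.995
gripper_force: 0.0
```

Run:
```python
from lib import *
plan((.458,.3065,.046,84.4))
c=vision.camera_model("wrist");im=vision.snapshot("wrist")
cv2.imwrite("pics/w2.png",im[:,:,::-1])
def fp(P):
    R=cv2.Rodrigues(c["rvec"])[0];d=np.asarray(P)@R.T+c["tvec"].ravel();K=c["camera_matrix"]
    r=np.hypot(d[:,0],d[:,1]);th=np.arctan2(r,d[:,2])
    return np.c_[d[:,0]/r*th*K[0,0]+K[0,2],d[:,1]/r*th*K[1,1]+K[1,2]]
print(fp(rect([.4481,.3075,.084,-.098],.076,.044)).round(0).tolist())
print(fp(rect([.4731,.3121,.03,-.0171],.156,.116)).round(0).tolist())
```

```text
t 10.5667 at [461.4 305.4 152.9] yang 84.34 F [-0.22  0.53 -0.04] gap 84.9 grip 0.0 q6 -1.09
  [3.5, 0.7, 106.9, -0.0011] rows>=2.6
[[356.0, 292.0], [359.0, 168.0], [282.0, 168.0], [285.0, 292.0]]
[[406.0, 332.0], [402.0, 136.0], [241.0, 149.0], [266.0, 343.0]]
```

View pics/w2.png

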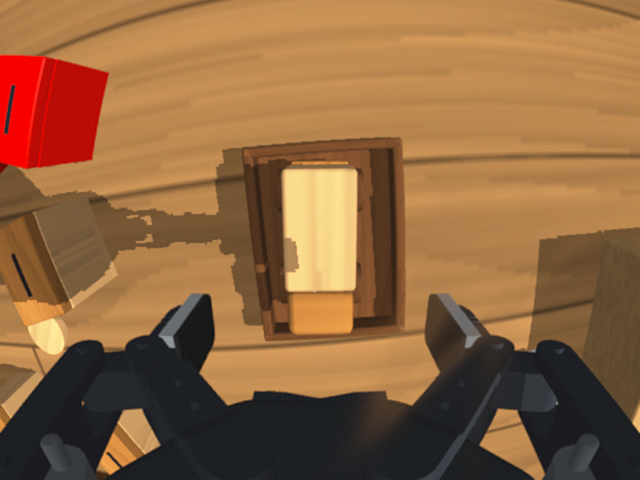

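The load top is at (281,168)–(355,292) and the tray rim at (244,150), (402,138), (405,331) and (268,341). Both match the fit to 1–3 px. Descend, then check before closing.

drive_tool(
  deltas=[
    [[0,0,25,0],[0,0,60,0],[0,0,90,0],[0,0,104,0],[0,0,104,0]],
  ],
)

```text
t: 11.03
tcp_pos: [0.4588, 0.3043, 0.0459]
tool_rot: [0.05, 0.999, -0.002, -0.003]
force: [-0.1, -0.3, 0.9]
finger_gap: 0.995
gripper_force: 0.0
```

drive_tool(
  deltas=[
    [[0,0,0,0],[0,0,0,0],[0,0,0,0]],
  ],
)

```text
t: 11.28
tcp_pos: [0.4615, 0.3065, 0.0507]
tool_rot: [0.049, 0.999, 0.001, 0.001]
force: [-0.1, 0.0, -0.4]
finger_gap: 1.0
gripper_force: 0.0
```

drive_tool(
  deltas=[
    [[0,0,0,0],[0,0,0,0],[0,0,0,0],[0,0,0,0],[0,0,0,0]],
  ],
  jaw=34,
  force=40,
)

```text
t: 11.7
tcp_pos: [0.4604, 0.3065, 0.0501]
tool_rot: [0.049, 0.999, 0.0, 0.001]
force: [-0.8, -0.7, 5.6]
finger_gap: 0.51
gripper_force: 40.5
```

drive_tool(
  deltas=[
    [[0,0,0,0],[0,0,-5,0],[0,0,-12,0],[0,0,-22,0],[0,0,-35,0]],
  ],
)

```text
t: 12.12
tcp_pos: [0.4592, 0.306, 0.0843]
tool_rot: [0.049, 0.999, -0.001, -0.001]
force: [-0.9, 0.0, -2.9]
finger_gap: 0.507
gripper_force: 41.3
```

drive_tool(
  deltas=[
    [[0,0,-20,0],[0,0,-45,0],[0,0,-70,0],[0,0,-90,0],[0,0,-105,0]],
  ],
)

```text
t: 12.53
tcp_pos: [0.4604, 0.3065, 0.1919]
tool_rot: [0.049, 0.999, 0.001, 0.001]
force: [1.6, 0.5, -3.1]
finger_gap: 0.511
gripper_force: 41.4
```

drive_tool(
  deltas=[
    [[0,0,0,0],[0,0,0,0],[0,0,0,0],[0,0,0,0]],
  ],
)

```text
t: 12.87
tcp_pos: [0.459, 0.3058, 0.1879]
tool_rot: [0.049, 0.999, -0.001, -0.001]
force: [-1.4, 0.6, -3.0]
finger_gap: 0.514
gripper_force: 41.5
```

Run:
```python
from lib import *
plan((.4807,-.3198,.19,74.1))
```

```text
t 12.8667 at [459.  305.8 187.9] yang 84.39 F [-1.38  0.61 -3.  ] gap 43.9 grip 41.5 q6 -1.09
  [-20.7, -155.1, -0.5, 0.0449] rows>=3.8
  [-27.6, -154.0, -0.5, 0.0449] rows>=3.8
  [-34.5, -152.7, -0.5, 0.0449] rows>=3.8
  [-41.3, -150.9, -0.5, 0.0449] rows>=3.8
```

drive_tool(
  deltas=[
    [[-2,-15,0,0.004],[-6,-45,0,0.013],[-11,-82,0,0.024],[-16,-119,0,0.034],[-21,-155,0,0.045]],
  ],
)

```text
t: 13.28
tcp_pos: [0.4648, 0.1486, 0.188]
tool_rot: [0.071, 0.997, -0.0, -0.001]
force: [2.1, -0.5, -2.9]
finger_gap: 0.51
gripper_force: 41.7
```

drive_tool(
  deltas=[
    [[-6,-31,0,0.009],[-11,-62,0,0.018],[-17,-93,0,0.027],[-22,-124,0,0.036],[-28,-154,0,0.045]],
  ],
)

```text
t: 13.7
tcp_pos: [0.4705, -0.0078, 0.1882]
tool_rot: [0.094, 0.996, 0.0, -0.001]
force: [0.6, 0.2, -3.0]
finger_gap: 0.514
gripper_force: 41.7
```

drive_tool(
  deltas=[
    [[-7,-31,0,0.009],[-14,-61,0,0.018],[-21,-92,0,0.027],[-28,-122,0,0.036],[-34.5,-153,0,0.045]],
  ],
)

```text
t: 14.12
tcp_pos: [0.4762, -0.1643, 0.1881]
tool_rot: [0.117, 0.993, 0.001, -0.001]
force: [0.3, -0.2, -3.8]
finger_gap: 0.51
gripper_force: 41.7
```

drive_tool(
  deltas=[
    [[-11,-38,0,0.011],[-21,-76,0,0.022],[-31,-112,0,0.033],[-38,-138,0,0.041],[-41,-151,0,0.045]],
  ],
)

```text
t: 14.53
tcp_pos: [0.4819, -0.3237, 0.188]
tool_rot: [0.14, 0.99, -0.001, 0.0]
force: [0.2, -0.6, -2.3]
finger_gap: 0.512
gripper_force: 41.7
```

drive_tool(
  deltas=[
    [[0,0,0,0],[0,0,0,0],[0,0,0,0],[0,0,0,0],[0,0,0,0]],
  ],
)

```text
t: 14.95
tcp_pos: [0.482, -0.3177, 0.1892]
tool_rot: [0.138, 0.99, 0.0, -0.0]
force: [0.3, -0.3, -3.2]
finger_gap: 0.508
gripper_force: 41.7
```

Run:
```python
from lib import *
plan((.4807,-.3198,.066,74.1))
cv2.imwrite("pics/top1.png",cv2.resize(vision.snapshot("top")[130:310,140:520,::-1],None,fx=2.1,fy=2.1,interpolation=cv2.INTER_CUBIC))
```

```text
t 14.95 at [ 482.  -317.7  189.2] yang 74.19 F [ 0.32 -0.27 -3.16] gap 43.4 grip 41.7 q6 -2.07
  [0.6, -2.3, 123.2, 0.0016] rows>=3.0
```

View pics/top1.png

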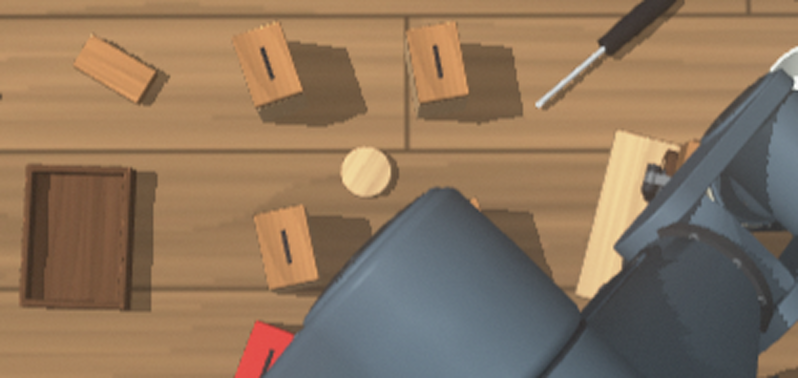

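The tray is now empty at (80,237), boxes A (267,65), B (437,62) and C (286,247) are standing, and the truck is over the plank. Lower it.

drive_tool(
  deltas=[
    [[0,-1,15,0],[0,-1,45,0],[0,-1,75,0],[0,-1,100,0],[0,-1,115,0]],
  ],
)

```text
t: 15.42
tcp_pos: [0.4808, -0.3186, 0.072]
tool_rot: [0.138, 0.99, 0.001, -0.002]
force: [-0.2, -0.3, -2.7]
finger_gap: 0.506
gripper_force: 41.6
```

drive_tool(
  deltas=[
    [[0,0,4,0],[0,0,8,0],[0,0,10,0],[0,0,11,0],[0,0,12,0]],
  ],
)

```text
t: 15.83
tcp_pos: [0.4825, -0.3211, 0.0635]
tool_rot: [0.138, 0.99, -0.001, 0.001]
force: [-0.4, -0.3, -2.7]
finger_gap: 0.508
gripper_force: 41.6
```

drive_tool(
  deltas=[
    [[0,0,1,0],[0,0,2,0],[0,0,3,0],[0,0,3,0],[0,0,3,0]],
  ],
)

```text
t: 16.25
tcp_pos: [0.4817, -0.3205, 0.0594]
tool_rot: [0.138, 0.99, -0.0, 0.0]
force: [-0.6, 0.3, -2.0]
finger_gap: 0.506
gripper_force: 41.6
```

drive_tool(
  deltas=[
    [[0,0,1,0],[0,0,2,0],[0,0,2,0]],
  ],
)

```text
t: 16.5
tcp_pos: [0.4819, -0.3207, 0.0582]
tool_rot: [0.138, 0.99, -0.0, 0.0]
force: [-0.9, 1.2, 4.6]
finger_gap: 0.509
gripper_force: 42.4
```

drive_tool(
  deltas=[
    [[0,0,1,0],[0,0,1,0],[0,0,1,0]],
  ],
)

```text
t: 16.75
tcp_pos: [0.4819, -0.3207, 0.0581]
tool_rot: [0.138, 0.99, -0.0, 0.0]
force: [-2.5, 0.9, 9.2]
finger_gap: 0.51
gripper_force: 43.3
```

Contact came at the expected height of 58 mm. Release and rise.

drive_tool(
  deltas=[
    [[0,0,0,0],[0,0,0,0],[0,0,0,0],[0,0,0,0]],
  ],
  jaw=85,
)

```text
t: 17.08
tcp_pos: [0.4818, -0.3206, 0.0562]
tool_rot: [0.138, 0.99, -0.0, 0.0]
force: [-0.2, 0.2, 0.3]
finger_gap: 0.993
gripper_force: 0.0
```

drive_tool(
  deltas=[
    [[0,0,-20,0],[0,0,-55,0],[0,0,-85,0],[0,0,-98,0],[0,0,-98,0]],
  ],
)

```text
t: 17.5
tcp_pos: [0.4837, -0.3223, 0.1578]
tool_rot: [0.138, 0.99, -0.002, 0.003]
force: [0.2, -0.2, 0.4]
finger_gap: 0.99
gripper_force: 0.0
```

drive_tool(
  deltas=[
    [[0,0,0,0],[0,0,0,0],[0,0,0,0]],
  ],
)

```text
t: 17.75
tcp_pos: [0.4808, -0.3196, 0.1525]
tool_rot: [0.138, 0.99, 0.001, -0.002]
force: [0.1, 0.4, 0.0]
finger_gap: 0.994
gripper_force: 0.0
```

Run:
```python
from lib import *
plan((.6526,.0986,.155,109.6))
```

```text
t 17.75 at [ 480.8 -319.6  152.5] yang 74.08 F [0.05 0.45 0.01] gap 84.9 grip 0.0 q6 -2.07
  [-16.8, 149.8, -0.8, -0.2066] rows>=3.6
  [-47.2, 143.1, -0.8, -0.2066] rows>=3.6
  [-75.6, 130.4, -0.8, -0.2066] rows>=3.6
```

drive_tool(
  deltas=[
    [[-3,25,0,-0.035],[-7,62,0,-0.086],[-11,100,0,-0.138],[-15,135,0,-0.186],[-17,150,0,-0.207]],
  ],
)

```text
t: 18.17
tcp_pos: [0.5389, -0.1765, 0.1525]
tool_rot: [0.033, 0.999, 0.002, -0.002]
force: [0.0, -0.3, 0.6]
finger_gap: 0.994
gripper_force: 0.0
```

drive_tool(
  deltas=[
    [[-10,29,0,-0.042],[-20,60,0,-0.086],[-30,90,0,-0.13],[-40,122,0,-0.176],[-47,143,0,-0.207]],
  ],
)

```text
t: 18.58
tcp_pos: [0.5959, -0.0386, 0.1525]
tool_rot: [-0.07, 0.998, 0.001, -0.001]
force: [0.3, -0.2, -0.6]
finger_gap: 0.997
gripper_force: 0.0
```

drive_tool(
  deltas=[
    [[-18,32,0,-0.05],[-38,65,0,-0.103],[-58,100,0,-0.158],[-71,122,0,-0.194],[-75.5,130.5,0,-0.207]],
  ],
)

```text
t: 19.0
tcp_pos: [0.6537, 0.1021, 0.1523]
tool_rot: [-0.173, 0.985, 0.001, -0.001]
force: [-0.3, -0.4, 0.1]
finger_gap: 0.997
gripper_force: 0.0
```

drive_tool(
  deltas=[
    [[0,0,20,0],[0,0,40,0],[0,0,40,0],[0,0,40,0],[0,0,40,0]],
  ],
)

```text
t: 19.42
tcp_pos: [0.6533, 0.0972, 0.1142]
tool_rot: [-0.17, 0.985, -0.0, -0.0]
force: [0.3, -0.5, 0.1]
finger_gap: 0.992
gripper_force: 0.0
```

Run:
```python
from lib import *
plan((.6526,.0986,.048,109.6))
```

```text
t 19.4167 at [653.3  97.2 114.2] yang 109.61 F [ 0.34 -0.51  0.15] gap 84.7 grip 0.0 q6 -1.93
  [0.2, 1.5, 66.2, 0.0002] rows>=1.6
```

drive_tool(
  deltas=[
    [[0,0.5,25,0],[0,0.5,50,0],[0,0.5,65,0],[0,0.5,65,0],[0,0.5,65,0]],
  ],
)

```text
t: 19.83
tcp_pos: [0.6534, 0.0979, 0.0497]
tool_rot: [-0.17, 0.985, -0.0, 0.0]
force: [0.6, -0.1, 0.6]
finger_gap: 1.0
gripper_force: 0.0
```

drive_tool(
  deltas=[
    [[0,0,0,0],[0,0,0,0],[0,0,0,0],[0,0,0,0],[0,0,0,0]],
  ],
  jaw=40,
  force=50,
)

```text
t: 20.25
tcp_pos: [0.6544, 0.0987, 0.0514]
tool_rot: [-0.171, 0.985, -0.0, 0.002]
force: [-1.0, 1.3, 6.3]
finger_gap: 0.624
gripper_force: 53.5
```

drive_tool(
  deltas=[
    [[0,0,-3,0],[0,0,-10,0],[0,0,-20,0],[0,0,-35,0],[0,0,-50,0]],
  ],
)

```text
t: 20.67
tcp_pos: [0.6522, 0.0983, 0.0993]
tool_rot: [-0.171, 0.985, 0.0, -0.001]
force: [0.1, -0.7, -4.5]
finger_gap: 0.625
gripper_force: 53.4
```

drive_tool(
  deltas=[
    [[0,0,-18,0],[0,0,-35,0],[0,0,-50,0],[0,0,-55,0],[0,0,-55,0]],
  ],
)

```text
t: 21.08
tcp_pos: [0.6541, 0.0984, 0.1562]
tool_rot: [-0.171, 0.985, -0.0, 0.002]
force: [0.8, 0.0, -4.8]
finger_gap: 0.622
gripper_force: 53.6
```

drive_tool(
  deltas=[
    [[0,0,0,0],[0,0,0,0],[0,0,0,0]],
  ],
)

```text
t: 21.33
tcp_pos: [0.6521, 0.0984, 0.1528]
tool_rot: [-0.171, 0.985, 0.0, -0.002]
force: [0.2, -1.0, -5.6]
finger_gap: 0.626
gripper_force: 53.6
```

Run:
```python
from lib import *
plan((.4731,.3121,.152,89))
```

```text
t 21.3333 at [652.1  98.4 152.8] yang 109.66 F [ 0.2  -0.99 -5.6 ] gap 53.5 grip 53.6 q6 -1.93
  [48.3, 130.7, 0.4, 0.1803] rows>=3.3
  [71.0, 119.9, 0.4, 0.1803] rows>=3.3
```

drive_tool(
  deltas=[
    [[6,16,0,0.022],[15,41,0,0.056],[25,69,0,0.095],[36,98,0,0.135],[48,131,0,0.18]],
  ],
)

```text
t: 21.75
tcp_pos: [0.5632, 0.2057, 0.1533]
tool_rot: [-0.08, 0.997, -0.0, -0.0]
force: [0.4, 1.6, -4.5]
finger_gap: 0.627
gripper_force: 54.6
```

drive_tool(
  deltas=[
    [[20,33,0,0.05],[39,65,0,0.099],[56,94,0,0.141],[67,113,0,0.17],[71,120,0,0.18]],
  ],
)

```text
t: 22.17
tcp_pos: [0.4705, 0.3148, 0.1534]
tool_rot: [0.007, 1.0, -0.0, -0.002]
force: [0.6, 0.5, -5.4]
finger_gap: 0.631
gripper_force: 54.5
```

drive_tool(
  deltas=[
    [[0,0,10,0],[0,0,20,0],[0,0,20,0],[0,0,20,0],[0,0,20,0]],
  ],
)

```text
t: 22.58
tcp_pos: [0.4753, 0.3114, 0.1337]
tool_rot: [0.009, 1.0, -0.0, -0.0]
force: [-0.0, -0.4, -5.7]
finger_gap: 0.626
gripper_force: 54.7
```

Run:
```python
from lib import *
plan((.4731,.3121,.066,89))
```

```text
t 22.5833 at [475.3 311.4 133.7] yang 88.94 F [-0.01 -0.36 -5.74] gap 53.4 grip 54.7 q6 -1.17
  [2.2, 0.7, 67.7, -0.0011] rows>=1.6
```

drive_tool(
  deltas=[
    [[1,0,15,0],[1,0,32,0],[1,0,48,0],[1,0,60,0],[1,0,65,0]],
  ],
)

```text
t: 23.0
tcp_pos: [0.4734, 0.3115, 0.0679]
tool_rot: [0.009, 1.0, -0.0, -0.001]
force: [-0.4, 0.1, -5.8]
finger_gap: 0.624
gripper_force: 54.7
```

drive_tool(
  deltas=[
    [[0,0,1,0],[0,0,2,0],[0,0,3,0],[0,0,4,0],[0,0,4,0]],
  ],
)

```text
t: 23.42
tcp_pos: [0.4738, 0.3127, 0.0659]
tool_rot: [0.008, 1.0, 0.0, 0.001]
force: [-0.8, -0.7, -5.4]
finger_gap: 0.628
gripper_force: 54.7
```

drive_tool(
  deltas=[
    [[0,0,1,0],[0,0,2,0],[0,0,2,0]],
  ],
)

```text
t: 23.67
tcp_pos: [0.4733, 0.3125, 0.0634]
tool_rot: [0.008, 1.0, 0.0, 0.0]
force: [-0.3, -0.3, -4.1]
finger_gap: 0.627
gripper_force: 54.7
```

drive_tool(
  deltas=[
    [[0,0,1,0],[0,0,2,0],[0,0,2,0]],
  ],
)

```text
t: 23.92
tcp_pos: [0.4734, 0.3126, 0.0615]
tool_rot: [0.008, 1.0, 0.0, 0.0]
force: [-0.2, -0.1, -3.8]
finger_gap: 0.622
gripper_force: 54.9
```

drive_tool(
  deltas=[
    [[0,0,0.5,0],[0,0,1,0],[0,0,1,0]],
  ],
)

```text
t: 24.17
tcp_pos: [0.4734, 0.3126, 0.0614]
tool_rot: [0.008, 1.0, 0.0, 0.0]
force: [-2.2, -1.5, 5.4]
finger_gap: 0.626
gripper_force: 55.9
```

drive_tool(
  deltas=[
    [[0,0,0,0],[0,0,0,0],[0,0,0,0],[0,0,0,0]],
  ],
  jaw=85,
)

```text
t: 24.5
tcp_pos: [0.4737, 0.3126, 0.0604]
tool_rot: [0.008, 1.0, 0.0, 0.0]
force: [0.5, -0.6, -0.5]
finger_gap: 0.995
gripper_force: 0.0
```

drive_tool(
  deltas=[
    [[0,0,-20,0],[0,0,-60,0],[0,0,-95,0],[0,0,-130,0],[0,0,-150,0]],
  ],
)

```text
t: 24.92
tcp_pos: [0.4749, 0.3132, 0.2142]
tool_rot: [0.008, 1.0, 0.001, 0.003]
force: [0.9, 0.2, 0.7]
finger_gap: 0.995
gripper_force: 0.0
```

drive_tool(
  deltas=[
    [[30,40,0,0],[50,80,0,0],[70,120,0,0],[85,160,0,0],[100,190,0,0]],
  ],
)

```text
t: 25.33
tcp_pos: [0.3787, 0.4992, 0.2105]
tool_rot: [0.009, 1.0, 0.0, 0.0]
force: [1.3, 0.5, 0.1]
finger_gap: 0.998
gripper_force: 0.0
```

drive_tool(
  deltas=[
    [[0,0,0,0],[0,0,0,0],[0,0,0,0]],
  ],
)

```text
t: 25.58
tcp_pos: [0.3792, 0.4972, 0.2099]
tool_rot: [0.008, 1.0, -0.001, -0.0]
force: [0.3, -0.4, 0.5]
finger_gap: 0.999
gripper_force: 0.0
```

Run:
```python
from lib import *
plan()
a=vision.snapshot("top")[130:310,140:520,::-1];b=vision.snapshot("scene")[:,:,::-1]
A=cv2.resize(a,(760,360));B=cv2.resize(b[150:430,130:510],None,fx=.84,fy=.84)
c=np.zeros((600,800,3),np.uint8);c[:360,:760]=A;c[362:362+235,:B.shape[1]]=B[:235]
P=cv2.resize(b[150:260,150:270],(240,220));P2=cv2.resize(b[290:400,400:500],(218,235))
c[362:582,325:565]=P;c[362:597,570:788]=P2
cv2.imwrite("pics/fin.png",c)
```

```text
t 25.5833 at [379.2 497.2 209.9] yang 89.09 F [ 0.26 -0.42  0.47] gap 85.3 grip 0.0 q6 -0.81
```

View pics/fin.png

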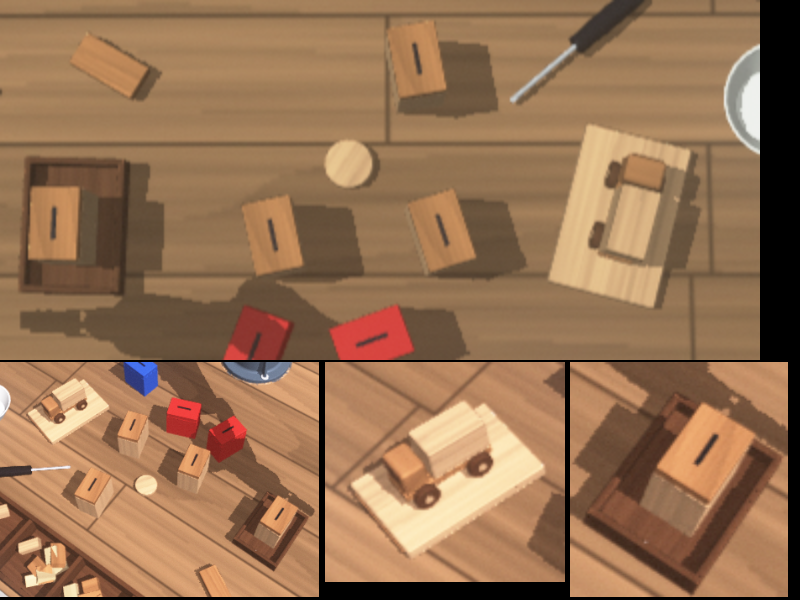

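The final view shows everything in place: the full box upright in the tray (53,222), the truck on its wheels on the plank (640,205), and boxes B, C and D, the disc, the offcut and the screwdriver where they were. Handing in.

```bash
python3 -c "
from station import manip
print(manip.sign_off())"
```

```text
the job is handed in; nothing more can be done
None
```

The job is handed in at about 26 s: the far-left box A weighed about 0.54 kg, so it is the full one and stands upright in the tray, the truck is on its wheels on the plank, and the last pictures showed everything else in its place.

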